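# Make up a subculture kit and its plant-free control kit

### The arm

A 7-joint arm with a two-finger parallel gripper is mounted at the origin on a cart in front of the work surface, level with it; the furniture and walls round the work are solid. World frame = base frame: x ahead of the robot, y to its left, z up, the work surface at z = 0. Lengths are in m, angles in rad, forces in N, time in s.
With the tool pointing down it reaches from about 0.35 to 0.9 m from the base axis. Payload 8.1 kg.
Tool frame: the origin (TCP) lies at the very end of the fingers, on their centre line; the grasp point (between the pads) lies 19 mm behind it; z points along the fingers, y is the line along which they close (so a half turn about z gives the same grasp; the last joint's range is limited). The gripper opens to 92 mm and grips with 3 to 60 N. Pads are 19 mm wide; open, the fingers measure 130 mm over their backs; the gripper's body (75 mm by 190 mm) begins 47 mm behind the grasp point.
Start: joints at [-1.342, 0.434, 0.025, 1.573, -0.012, 1.134, -0.075], TCP at [0.204, 0.591, 0.227] pointing down, gripper open.
Joint ranges: [-2.62, 2.62], [-0.44, 2.09], [-1.27, 1.32], [0.08, 2.57], [-1.32, 4.46], [0.12, 2], [-2.74, 2.74]. Speed limits (rad/s): [2.22, 2.22, 3.01, 3.01, 3.14, 3.14, 3.14].

### API

Orientations are given as a rotation vector (axis times angle).
In Python, from cell import readout, cams, job gives the robot as it stands.
- The arm moves only by the tool drive_tool, never from a script. Its argument "commands" is a list of rows, each a list of 3 entries, a list of its own where there are three numbers: the turn, a rotation vector about the tool's x, y, z in rad, then the shift along the tool's x, y, z in cm, then the gripper's target within -1 to 1 (fully open at 1, half-way at 0, shut at -1). A call has 1 to 20 rows; each row is the pose to reach, as a shift and turn from the pose commanded when the call began, along the tool's axes at that moment; what a row does not reach only later rows make up. A row lasts 1/12 s, in which the tool goes at most 41.7 mm and 7.16 degrees, less where a joint would pass 70% of its speed; a pose out of reach is approached as far as the arm can. A call with a gripper value outside its range is refused whole. The fingers move at their own pace and stop on an object; "newtons" is the grip in N (left out, the last holds). Time passes only in rows, so rows that repeat a pose let the fingers close. It gives the time, the measured TCP pose, the force, the opening and the grip force at its end, in the units of the state.
- readout.observe(): the state, without advancing time (a new reading comes with each control period).
- cams.get_image(name): name is "scene" or "side" or "wrist"; returns the picture (384x512x3 uint8, blue, green, red); there is no depth.
- cams.camera_info(name): a dict with "camera_matrix" (3x3 intrinsics, pixels), "R" (3x3) and "t" (3): a world point X has camera coordinates R X + t. Camera axes: x right, y down, z forward; pixel columns grow to the right and rows downward; lengths in m; the calibration is good to about 2 mm. A picture is of the moment at which its call begins: read the wrist's pose just before it. camera_info takes no time and is no camera call; for the wrist camera it gives the pose at the moment of the call.
- job.sign_off(): hands the job in; it is judged then, once.
The state is a dict: "clock": time; "joints": joint angles; "dq": joint speeds; "joint_efforts": joint torques, N m; "position": TCP position; "ee_rot": TCP orientation; "force": force on the tool from outside, world axes, zero at the start; "ft_torque": the same for the moment, N m; "width": opening from 0.0 (shut) to 1.0 (fully open); "gripper_force": force on a finger pad.
Only numpy, scipy, OpenCV 4.12 (cv2) and the standard library are available. Lean on these libraries where they do the work, as an engineer would, in place of code of your own. Each camera call takes 0.05 s, during which the arm holds its last target. There are 200 camera calls.

### The job

Make up the two kits for the next subculture. The longer tray gets a plain dish of medium in its round recess, the dish of plantlets squarely on top of that dish, and the amber bottle standing in its socket; the shorter tray is the control and gets the other plain dish in its recess and the vial in its socket. Keep everything upright, lower each thing until you feel it stand instead of dropping it, put nothing on the plantlets, and leave the beaker and the timer where they are.

Things in the scene. Friction and masses are not known exactly. Their poses are not given: they have to be found in the camera images.
- dish_a: Round plastic petri dish, 62 mm across, 14 mm high (firm rim 12 mm up, 60 mm across), with plain pale medium, no lid, no plants; origin at the centre of its underside, z up. Grip across the outside near the rim, fingertips no lower than 5 mm above its underside: in its recess only the top stands clear. 35 g. Same as dish_b; either serves for either kit.
- dish_b: Round plastic petri dish, 62 mm across, 14 mm high (firm rim 12 mm up, 60 mm across), with plain pale medium, no lid, no plants; origin at the centre of its underside, z up. Grip across the outside near the rim, fingertips no lower than 5 mm above its underside: in its recess only the top stands clear. 35 g. Same as dish_a; either serves for either kit.
- dish_plantlets: Petri dish of the same shape (62 mm across, firm rim 12 mm up, 60 mm across) with green plantlets up to 23 mm above its underside; origin at the centre of its underside, z up. Grip it like the plain dishes. Set on a plain dish, it rests on that dish's rim, 12 mm above the other's underside. 35 g.
- bottle: Brown (amber) glass bottle, 38 mm across, 68 mm high, with a black screw cap; its body is straight up to 30 mm above its underside, then tapers to the cap (29 mm across, from 48 mm up); origin at the centre of its underside, z up. Grip it round the straight body, fingertips 15 to 22 mm above its underside, or by the cap. About 80 g.
- vial: Clear glass vial of pale medium, no plant in it, body 20 mm across, 72 mm high with its white screw cap (23 mm across, the top 12 mm); origin at the centre of its underside, z up. Grip it round the body, fingertips at least 15 mm above its underside. 16 g.
- kit_tray_long: Longer kit tray: steel pan 146 x 88 mm with white insert, a dish recess and a bottle socket. Fixed. Origin: centre of its underside; y along its length (robot's left at yaw 0), x away from the robot, z up. Top at z = 20 mm. Dish recess: 70 mm across, centre at y = +29 mm, floor at z = 15 mm. Bottle socket: 46 mm across, centre at y = -41 mm, floor at z = 8 mm.
- kit_tray_short: Shorter kit tray: steel pan 132 x 88 mm with white insert, a dish recess and a vial socket too narrow for the bottle. Fixed. Origin: centre of its underside; y along its length (robot's left at yaw 0), x away from the robot, z up. Top at z = 20 mm. Dish recess: 70 mm across, centre at y = +22 mm, floor at z = 15 mm. Vial socket: 32 mm across, centre at y = -41 mm, floor at z = 8 mm.
- beaker: Bystander: small glass beaker, 47 mm across, 57 mm high, behind the kit trays; origin at the centre of its underside, z up. Fixed round the work: a clear glass pane 0.5 m high along y = -0.21 at the right end of the bench (x from 0.36 m on), and a control panel 0.56 m above the bench beyond x = 0.65.
- timer: Bystander: white bench timer lying on its back, 58 x 62 x 18 mm, in front of the microscope; origin at the centre of its underside, z up. The microscope is fixed, 0.37 m high, and takes up x from 0.40 to 0.73 and y from 0.28 to 0.49.
Mind the look-alikes: they are no part of the job. Leave any purple look-alike of the vial alone. What is shaped like the dish_b but pink or red is not meant.

How it is judged:
At the end, for the whole second after the job is handed in: One plain dish on the floor of each tray's recess, bottle and vial down in their sockets (within 8 mm along each tray axis, 3 mm in height); plantlet dish on the long tray's plain dish within 9 mm of its centre; all upright within 0.08 rad, at rest, released ((((x of dish_a in the frame of kit_tray_long between -0.008 and 0.008 m and y of dish_a in the frame of kit_tray_long between 0.021 and 0.037 m and z of dish_a in the frame of kit_tray_long between 0.012 and 0.018 m and angle between dish_a's own z axis and vertical below 0.08 rad) and (x of dish_b in the frame of kit_tray_short between -0.008 and 0.008 m and y of dish_b in the frame of kit_tray_short between 0.014 and 0.03 m and z of dish_b in the frame of kit_tray_short between 0.012 and 0.018 m and angle between dish_b's own z axis and vertical below 0.08 rad) and horizontal distance between dish_plantlets and dish_a below 0.009 m) or ((x of dish_b in the frame of kit_tray_long between -0.008 and 0.008 m and y of dish_b in the frame of kit_tray_long between 0.021 and 0.037 m and z of dish_b in the frame of kit_tray_long between 0.012 and 0.018 m and angle between dish_b's own z axis and vertical below 0.08 rad) and (x of dish_a in the frame of kit_tray_short between -0.008 and 0.008 m and y of dish_a in the frame of kit_tray_short between 0.014 and 0.03 m and z of dish_a in the frame of kit_tray_short between 0.012 and 0.018 m and angle between dish_a's own z axis and vertical below 0.08 rad) and horizontal distance between dish_plantlets and dish_b below 0.009 m)) and x of dish_plantlets in the frame of kit_tray_long between -0.014 and 0.014 m and y of dish_plantlets in the frame of kit_tray_long between 0.015 and 0.043 m and z of dish_plantlets in the frame of kit_tray_long between 0.0235 and 0.0305 m and angle between each of dish_plantlets, bottle, vial's own z axis and vertical below 0.08 rad and x of bottle in the frame of kit_tray_long between -0.008 and 0.008 m and y of bottle in the frame of kit_tray_long between -0.049 and -0.033 m and z of bottle in the frame of kit_tray_long between 0.005 and 0.011 m and x of vial in the frame of kit_tray_short between -0.008 and 0.008 m and y of vial in the frame of kit_tray_short between -0.049 and -0.033 m and z of vial in the frame of kit_tray_short between 0.005 and 0.011 m and linear speed of each of dish_a, dish_b, dish_plantlets, bottle, vial below 0.02 m/s); the robot touches nothing.
It fails at once if a plain dish was set on top of the plantlets ((horizontal distance between dish_a and dish_plantlets below 0.05 m and z of dish_a in the frame of dish_plantlets above 0.007 m and contact force between dish_a and dish_plantlets above 0.02 N) or (horizontal distance between dish_b and dish_plantlets below 0.05 m and z of dish_b in the frame of dish_plantlets above 0.007 m and contact force between dish_b and dish_plantlets above 0.02 N)).
It fails at once if a dish, the bottle or the vial was tipped by more than 30 degrees (angle between any of dish_a, dish_b, dish_plantlets, bottle, vial's own z axis and vertical above 0.52 rad).
It fails at once if a dish, the bottle or the vial was dropped or thrown instead of being set down ((linear speed of dish_a above 0.4 m/s and contact force between the fingers and dish_a below 0.05 N) or (linear speed of dish_b above 0.4 m/s and contact force between the fingers and dish_b below 0.05 N) or (linear speed of dish_plantlets above 0.4 m/s and contact force between the fingers and dish_plantlets below 0.05 N) or (linear speed of bottle above 0.4 m/s and contact force between the fingers and bottle below 0.05 N) or (linear speed of vial above 0.4 m/s and contact force between the fingers and vial below 0.05 N)).
It fails at once if the beaker or the timer was pushed more than 15 mm (distance of any of beaker, timer from where it was at the start of the episode above 0.015 m).
It also fails if it takes over 115 s, if anything falls off the work surface, if the arm or the gripper's body presses on something with over 40 N, if the wrist force passes 120 N, or if a joint passes its speed limit or range.

## Working session

There is one attempt and no reset: what is moved stays moved. The work goes in short steps, Python scripts to look and compute and a tool call to move; the robot and the scene stay as the last step left them, time stands still between calls to the robot, and variables do not carry over. Pictures are saved under pics/ and viewed, at most 14 in all, crops included, and the job is handed in when it is done.

Besides the shell and the picture viewer there is one more tool, called after "Call:" by a JSON object that holds its "op" and its "data", one argument or row to a line. drive_tool: Moves the arm, as the interface text tells. Its arguments: {"type":"object","properties":{"commands":{"type":"array"},"newtons":{"type":"number"}},"required":["commands"]}

```bash
ls; mkdir -p pics; python3 - <<'E'
from cell import readout,cams
import cv2,numpy as np
s=readout.observe();print({k:np.round(v,3).tolist() for k,v in s.items()})
for n in("scene","side"):
    c=cams.camera_info(n);print(n,np.round(c["camera_matrix"],1).tolist(),np.round(-c["R"].T@c["t"],3),np.round(c["R"],2).tolist())
    cv2.imwrite(f"pics/{n}0.png",cv2.resize(cams.get_image(n),(800,600),interpolation=cv2.INTER_CUBIC))
E
```

```text
pics
{'clock': 0.0, 'joints': [-1.342, 0.435, 0.025, 1.574, -0.012, 1.134, -0.075], 'dq': [0.0, 0.0, 0.0, 0.001, 0.0, -0.002, 0.001], 'joint_efforts': [0.0, -66.788, 0.985, -31.446, -0.06, 0.043, 0.0], 'position': [0.203, 0.59, 0.226], 'ee_rot': [-0.519, -3.098, 0.002], 'force': [0.611, -0.122, 0.011], 'ft_torque': [-0.031, -0.014, -0.017], 'gripper_force': 0.0, 'width': 1.0}
scene [[471.6, 0.0, 254.4], [0.0, 471.6, 189.8], [0.0, 0.0, 1.0]] [-0.29  -0.726  0.735] [[0.64, -0.77, -0.02], [-0.41, -0.32, -0.86], [0.65, 0.55, -0.52]]
side [[492.1, 0.0, 251.7], [0.0, 492.1, 192.2], [0.0, 0.0, 1.0]] [-0.38  -0.877  0.953] [[0.69, -0.73, -0.01], [-0.42, -0.39, -0.82], [0.6, 0.56, -0.57]]
```

View pics/scene0.png

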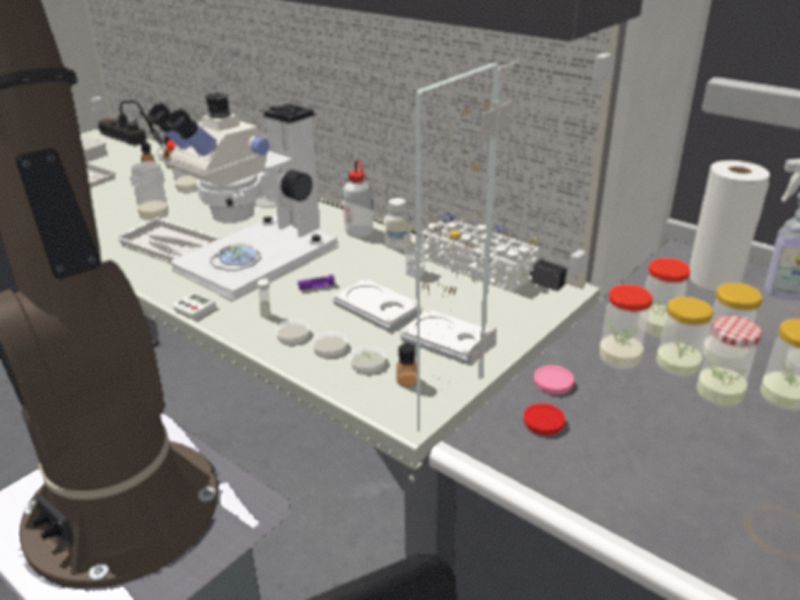

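View pics/side0.png

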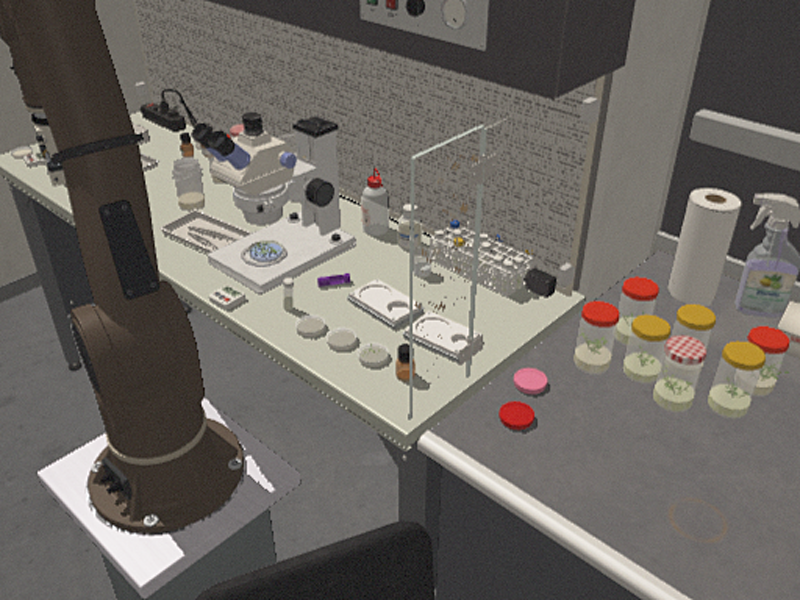

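The scene picture shows the vial at (264,298), plain dishes at (293,332) and (331,345), the plantlet dish at (369,361), and the bottle at (407,368). The trays are at (377,303) and (448,334), the beaker at about (415,262), the timer at (195,305), and a purple lying look-alike at (316,283). I'll enlarge it and compute rough positions.

```bash
cat > h.py <<'E'
from cell import readout,cams
import cv2,numpy as np
from scipy.spatial.transform import Rotation as Ro
def ray(c,px,z):
    d=c["R"].T@np.linalg.solve(c["camera_matrix"],[px[0],px[1],1]);o=-c["R"].T@c["t"]
    return o+d*(z-o[2])/d[2]
def proj(c,X):
    p=c["camera_matrix"]@(c["R"]@np.array(X,float)+c["t"]);return p[:2]/p[2]
def rel(target,yaw=None):
    """shift in tool axes (cm) from present pose; turn about tool z for tool-y heading yaw, tool straight down"""
    s=readout.observe();R=Ro.from_rotvec(s["ee_rot"])
    print("shift cm",np.round(R.inv().apply(np.array(target)-s["position"])*100,2))
    if yaw is not None:
        for y in(yaw,yaw+np.pi):
            D=np.array([[np.sin(y),np.cos(y),0],[-np.cos(y),np.sin(y),0],[0,0,-1]]).T
            # columns: x, y(heading), z(down)
            yv=np.array([np.cos(y),np.sin(y),0]);zv=np.array([0,0,-1.]);D=np.column_stack([np.cross(yv,zv),yv,zv])
            print("turn",np.round((R.inv()*Ro.from_matrix(D)).as_rotvec(),3))
E
python3 - <<'E'
from h import *
c=cams.camera_info("side");k=512/800
for n,p,z in[("vialbase",(288,308),0),("d1",(312,326),.012),("d2",(343,339),.012),("plant",(374,355),.012),("bottlebase",(404,375),0),("T1",(384,303),.02),("T2",(445,335),.02),("timer",(228,297),.018),("beaker",(424,274),0)]:
    print(n,np.round(ray(c,np.array(p)*k,z),3))
i=cams.get_image("side");i=i[165:265,170:320]
cv2.imwrite("pics/c1.png",cv2.resize(i,(798,532),interpolation=cv2.INTER_CUBIC))
w=cams.camera_info("wrist");s=readout.observe();R=Ro.from_rotvec(s["ee_rot"])
print("cam in tool",R.inv().apply(-w["R"].T@w["t"]-s["position"]),np.round((w["R"]@R.as_matrix()),2).tolist(),w["camera_matrix"].tolist(),R.as_matrix().round(2).tolist())
E
```

```text
vialbase [0.439 0.212 0.   ]
d1 [0.421 0.113 0.012]
d2 [0.434 0.035 0.012]
plant [ 0.44  -0.046  0.012]
bottlebase [ 0.446 -0.12   0.   ]
T1 [0.572 0.054 0.02 ]
T2 [ 0.575 -0.113  0.02 ]
timer [0.363 0.317 0.018]
beaker [ 0.738  0.087 -0.   ]
cam in tool [ 0.07617605 -0.00147574 -0.15732087] [[0.0, 1.0, 0.0], [-0.96, 0.0, -0.28], [-0.28, 0.0, 0.96]] [[276.6514187204225, 0.0, 257.54788375796534], [0.0, 276.6514187204225, 190.9930201786692], [0.0, 0.0, 1.0]] [[-0.95, 0.33, -0.0], [0.33, 0.95, -0.0], [-0.0, -0.0, -1.0]]
```

View pics/c1.png

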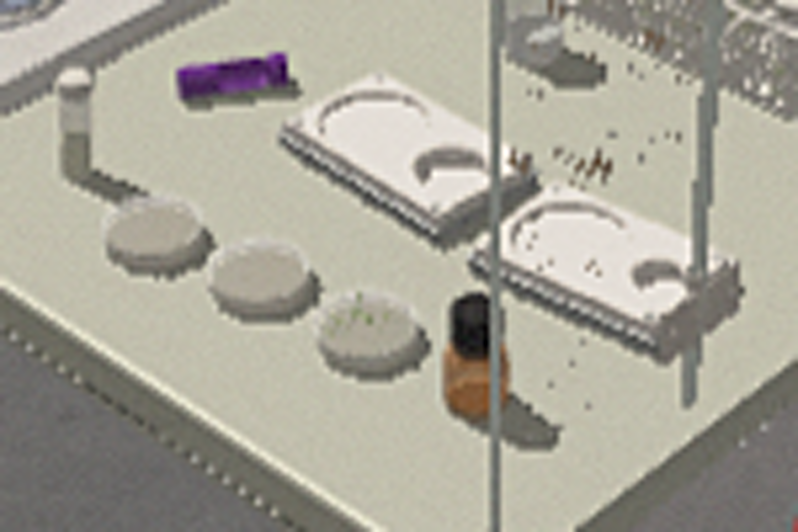

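The crop settles the trays. The left tray, centre near side px (384,303), has the wide socket at crop (450,165), so it is the long tray and takes the bottle. The right tray, near (445,335), has the small socket at crop (660,272), so it is the short one. The plain dishes are at crop (155,235) and (263,280), and the plantlets with green specks at (368,335). The vial is at (75,120), clear with a white cap; the purple one lying down is the look-alike. The red and pink discs on the dark bench are not meant.

I'll move in around the microscope for a look from above.

Call:
{"op": "drive_tool", "data": {
  "commands": [
    [[0, 0, 0], [0, -20, -7.3], 1],
    [[0, 0, 0], [0, -20, -7.3], 1],
    [[0, 0, 0], [0, -20, -7.3], 1],
    [[0, 0, 0], [0, -20, -7.3], 1],
    [[0, 0, 0], [0, -20, -7.3], 1],
    [[0, 0, 0.1], [-3, -21, -8], 1],
    [[0, 0, 0.45], [-18.5, -24.4, -8], 1],
    [[0, 0, 0.45], [-18.5, -24.4, -8], 1],
    [[0, 0, 0.45], [-18.5, -24.4, -8], 1],
    [[0, 0, 0.45], [-18.5, -24.4, -8], 1],
    [[0, 0, 0.45], [-18.5, -24.4, -8], 1],
    [[0, 0, 1.24], [-37.7, -43.2, -8], 1],
    [[0, 0, 1.24], [-37.7, -43.2, -8], 1],
    [[0, 0, 1.24], [-37.7, -43.2, -8], 1],
    [[0, 0, 1.24], [-37.7, -43.2, -8], 1],
    [[0, 0, 1.24], [-37.7, -43.2, -8], 1],
    [[0, 0, 1.24], [-37.7, -43.2, -8], 1],
    [[0, 0, 1.24], [-37.7, -43.2, -8], 1],
    [[0, 0, 1.24], [-37.7, -43.2, -8], 1],
    [[0, 0, 1.24], [-37.7, -43.2, -8], 1]
  ]
}}

```text
clock: 1.82
position: [0.4193, 0.0588, 0.3066]
ee_rot: [-2.225, -2.218, 0.0]
force: [-1.1, 0.1, 0.3]
width: 1.001
gripper_force: 0.0
```

```bash
python3 - <<'E'
from h import *
s=readout.observe();print({k:np.round(s[k],3).tolist() for k in("clock","joints","position","ee_rot")})
c=cams.camera_info("wrist");i=cams.get_image("wrist");np.savez("w1.npz",R=c["R"],t=c["t"],camera_matrix=c["camera_matrix"])
cv2.imwrite("w1raw.png",i);cv2.imwrite("pics/w1.png",cv2.resize(i,(800,600),interpolation=cv2.INTER_CUBIC))
E
```

```text
{'clock': 1.817, 'joints': [-0.799, 0.005, 0.549, 1.932, -0.003, 1.206, -0.252], 'position': [0.419, 0.059, 0.307], 'ee_rot': [-2.225, -2.218, 0.0]}
```

View pics/w1.png

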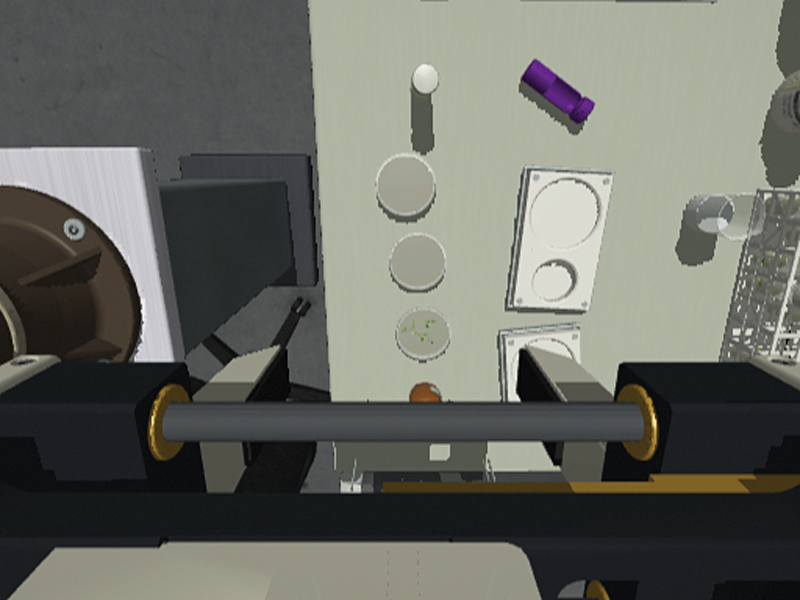

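From above, the plain dishes are at (405,186) and (418,262), the plantlets at (423,334) and the vial cap at (425,78). The long tray has its recess at (565,213) and socket at (554,280). The short tray starts at (540,330), and the bottle is partly hidden at (425,393).

```bash
python3 - <<'E'
from h import *
c=dict(np.load("w1.npz"));k=.64
P={n:ray(c,(np.array(p)+.5)*k-.5,z)[:2] for n,p,z in[("vialcap",(425,78),.072),("d1",(405,186),.013),("d2",(418,262),.013),("plant",(423,334),.013),("Lrec",(565,213),.02),("Lsock",(554,280),.02),("Lc1",(526,167),.02),("Lc2",(614,172),.02),("Lc3",(590,312),.018),("Lc4",(508,307),.018)]}
for n,v in P.items(): print(n,np.round(v,4))
d=P["Lrec"]-P["Lsock"];print(np.linalg.norm(d),"yaw",np.arctan2(d[1],d[0])-np.pi/2)
E
```

```text
vialcap [0.4382 0.207 ]
d1 [0.422  0.1193]
d2 [0.4356 0.0412]
plant [ 0.4417 -0.0405]
Lrec [0.5838 0.0926]
Lsock [0.5793 0.0228]
Lc1 [0.5408 0.1372]
Lc2 [0.628  0.1322]
Lc3 [ 0.6226 -0.0136]
Lc4 [ 0.5331 -0.0076]
0.06991935458039614 yaw -0.0634980073130591
```

Call:
{"op": "drive_tool", "data": {
  "commands": [
    [[0, 0, 0], [6.0, 0.3, 10], 1],
    [[0, 0, 0], [6.0, 0.3, 10], 1],
    [[0, 0, 0], [6.0, 0.3, 20], 1],
    [[0, 0, 0], [6.0, 0.3, 20], 1],
    [[0, 0, 0], [6.0, 0.3, 25], 1],
    [[0, 0, 0], [6.0, 0.3, 25], 1],
    [[0, 0, 0], [6.0, 0.3, 25], 1],
    [[0, 0, 0], [6.0, 0.3, 26], 1],
    [[0, 0, 0], [6.0, 0.3, 27], 1],
    [[0, 0, 0], [6.0, 0.3, 28], 1],
    [[0, 0, 0], [6.0, 0.3, 29], 1],
    [[0, 0, 0], [6.0, 0.3, 29.5], 1],
    [[0, 0, 0], [6.0, 0.3, 29.9], 1],
    [[0, 0, 0], [6.0, 0.3, 29.9], 1],
    [[0, 0, 0], [6.0, 0.3, 29.9], 1]
  ],
  "newtons": 12
}}

```text
clock: 3.12
position: [0.4222, 0.1201, 0.0078]
ee_rot: [-2.221, -2.221, -0.0]
force: [-0.3, -0.2, 0.6]
width: 1.0
gripper_force: 0.0
```

```bash
python3 - <<'E'
from h import *
i=cams.get_image("wrist");c=cams.camera_info("wrist")
print(readout.observe()["position"],proj(c,[.422,.119,.013]))
cv2.imwrite("pics/w2.png",cv2.resize(i[100:300,130:390],(780,600),interpolation=cv2.INTER_CUBIC))
E
```

```text
[0.42243604 0.1200614  0.00803234] [256.96738879 240.09478334]
```

View pics/w2.png

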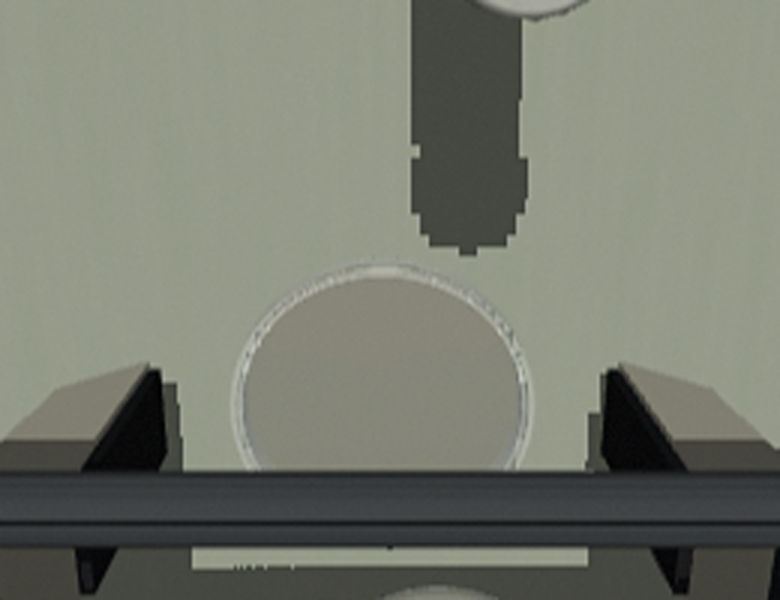

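The dish is at crop (382,400), centred between the fingers at (157,370) and (612,370). Its upper edge at row 258 puts it about 3.5 mm further +y than estimated. I'll shift and grip, then lift and go above the long tray's recess.

Call:
{"op": "drive_tool", "data": {
  "commands": [
    [[0, 0, 0], [0.35, 0, 0], 1],
    [[0, 0, 0], [0.35, 0, 0], 1],
    [[0, 0, 0], [0.35, 0, 0], -1],
    [[0, 0, 0], [0.35, 0, 0], -1],
    [[0, 0, 0], [0.35, 0, 0], -1],
    [[0, 0, 0], [0.35, 0, 0], -1],
    [[0, 0, 0], [0.35, 0, 0], -1],
    [[0, 0, 0], [0.35, 0, 0], -1],
    [[0, 0, 0], [0.35, 0, 0], -1],
    [[0, 0, 0], [0.35, 0, 0], -1],
    [[0, 0, 0], [0.35, 0, 0], -1],
    [[0, 0, 0], [0.35, 0, 0], -1]
  ]
}}

```text
clock: 4.17
position: [0.4224, 0.1231, 0.0077]
ee_rot: [2.223, 2.22, 0.0]
force: [-0.3, -0.7, 0.8]
width: 0.623
gripper_force: 12.0
```

Call:
{"op": "drive_tool", "data": {
  "commands": [
    [[0, 0, 0], [0, 0, -1], -1],
    [[0, 0, 0], [0, 0, -2.5], -1],
    [[0, 0, 0], [0, 0, -4.5], -1],
    [[0, 0, 0], [0, 0, -6.5], -1],
    [[0, 0, 0], [0, 0, -8], -1],
    [[0, 0, 0], [-0.5, 2.5, -8], -1],
    [[0, 0, 0], [-1, 5, -8], -1],
    [[0, 0, 0], [-1.5, 7.5, -8], -1],
    [[0, 0, 0], [-2, 10, -8], -1],
    [[0, 0, 0], [-2.5, 12.5, -8], -1],
    [[0, 0, 0], [-2.8, 14.5, -8], -1],
    [[0, 0, 0], [-2.8, 15.5, -8], -1],
    [[0, 0, 0], [-2.8, 16.1, -8], -1],
    [[0, 0, 0], [-2.8, 16.1, -8], -1],
    [[0, 0, 0], [-2.8, 16.1, -8], -1],
    [[0, 0, 0], [-2.8, 16.1, -8], -1],
    [[0, 0, 0], [-2.8, 16.1, -8], -1]
  ]
}}

```text
clock: 5.58
position: [0.5823, 0.0954, 0.0878]
ee_rot: [-2.221, -2.22, 0.0]
force: [0.9, 0.1, -1.6]
width: 0.627
gripper_force: 12.0
```

```bash
cat >> h.py <<'E'
def snap(f,box=(130,390,100,300),m=3):
    s=readout.observe();c=cams.camera_info("wrist");i=cams.get_image("wrist");np.savez(f+".npz",R=c["R"],t=c["t"],camera_matrix=c["camera_matrix"])
    print(np.round(s["position"],4),"w",round(s["width"],3),"gf",s["gripper_force"])
    a,b,p,q=box;cv2.imwrite(f"pics/{f}.png",cv2.resize(i[p:q,a:b],None,fx=m,fy=m,interpolation=cv2.INTER_CUBIC))
    cv2.imwrite(f+"_raw.png",i)
    return c,i
def at(f,pts,off=(130,100),m=3):
    c=dict(np.load(f+".npz"))
    for n,p,z in pts: print(n,np.round(ray(c,(np.array(p)+.5)/m-.5+np.array(off),z)[:2],4))
E
python3 -c "
from h import *
snap('w3',(112,512,0,300),2)"
```

```text
[0.5823 0.0954 0.0878] w 0.627 gf 12.000013607074038
```

View pics/w3.png

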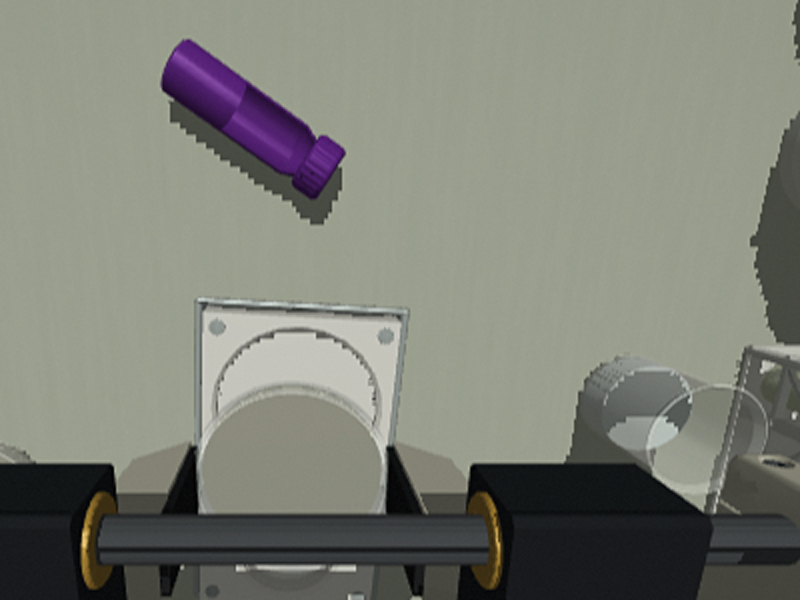

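The held dish is at (292,460) between the fingers. The tray's end corners are at (197,300) and (408,310); the recess's upper edge is at (298,329), and its sides are at about (214,392) and (381,395). The beaker at (650,420) is clear.

```bash
python3 -c "
from h import *
at('w3',[('c1',(197,300),.019),('c2',(408,310),.019),('rectop',(298,329),.02),('l',(214,392),.02),('r',(381,395),.02),('dish top edge',(292,383),.094),('dl',(198,465),.094),('dr',(387,465),.094),('beakerbase',(650,420),0)],(112,0),2)"
```

```text
c1 [0.5436 0.1388]
c2 [0.6299 0.1346]
rectop [0.5848 0.1269]
l [0.5491 0.0997]
r [0.6203 0.0984]
dish top edge [0.5823 0.1256]
dl [0.5543 0.1002]
dr [0.6106 0.1001]
beakerbase [0.7511 0.0795]
```

Call:
{"op": "drive_tool", "data": {
  "commands": [
    [[0, 0, 0], [-0.3, 0.25, 1], -1],
    [[0, 0, 0], [-0.3, 0.25, 2], -1],
    [[0, 0, 0], [-0.3, 0.25, 3], -1],
    [[0, 0, 0], [-0.3, 0.25, 4], -1],
    [[0, 0, 0], [-0.3, 0.25, 4.6], -1],
    [[0, 0, 0], [-0.3, 0.25, 5.1], -1],
    [[0, 0, 0], [-0.3, 0.25, 5.4], -1],
    [[0, 0, 0], [-0.3, 0.25, 5.6], -1],
    [[0, 0, 0], [-0.3, 0.25, 5.8], -1],
    [[0, 0, 0], [-0.3, 0.25, 5.9], -1],
    [[0, 0, 0], [-0.3, 0.25, 6.0], -1],
    [[0, 0, 0], [-0.3, 0.25, 6.0], -1],
    [[0, 0, 0], [-0.3, 0.25, 6.0], -1]
  ]
}}

```text
clock: 6.72
position: [0.586, 0.092, 0.0279]
ee_rot: [2.223, 2.22, 0.001]
force: [0.5, 0.1, 0.0]
width: 0.627
gripper_force: 12.0
```

```bash
python3 -c "
from h import *
snap('w4')"
```

```text
[0.586  0.092  0.0279] w 0.627 gf 12.000020119653527
```

View pics/w4.png

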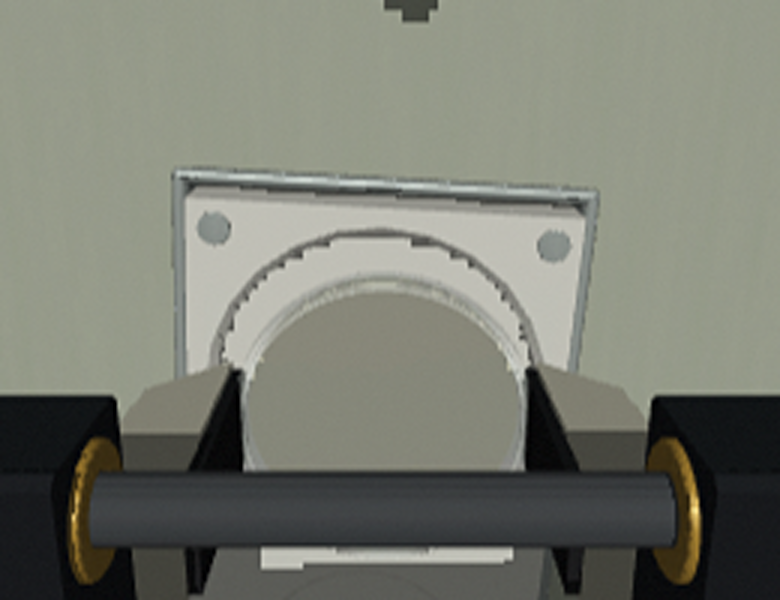

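The dish's outer edge is at (383,272) and its sides at (243,410) and (527,410). The recess edge is at (376,229), with sides at about (212,350) and (540,350).

```bash
python3 -c "
from h import *
at('w4',[('rectop',(376,229),.02),('recL',(212,355),.02),('recR',(541,355),.02),('dishtop',(383,272),.034),('dl',(243,410),.032),('dr',(527,410),.032),('c1',(173,169),.019),('c2',(598,189),.019)])"
```

```text
rectop [0.5844 0.1278]
recL [0.5492 0.1002]
recR [0.6195 0.1001]
dishtop [0.5858 0.1227]
dl [0.5574 0.0931]
dr [0.6149 0.093 ]
c1 [0.5435 0.14  ]
c2 [0.6294 0.1358]
```

Call:
{"op": "drive_tool", "data": {
  "commands": [
    [[0, 0, 0], [0.1, -0.15, 0], -1],
    [[0, 0, 0], [0.1, -0.15, 0.1], -1],
    [[0, 0, 0], [0.1, -0.15, 0.2], -1],
    [[0, 0, 0], [0.1, -0.15, 0.3], -1],
    [[0, 0, 0], [0.1, -0.15, 0.4], -1],
    [[0, 0, 0], [0.1, -0.15, 0.45], -1],
    [[0, 0, 0], [0.1, -0.15, 0.5], -1],
    [[0, 0, 0], [0.1, -0.15, 0.55], -1],
    [[0, 0, 0], [0.1, -0.15, 0.55], -1],
    [[0, 0, 0], [0.1, -0.15, 0.55], -1]
  ]
}}

```text
clock: 7.6
position: [0.5843, 0.0929, 0.0227]
ee_rot: [-2.223, -2.22, -0.0]
force: [-2.2, -0.1, 6.3]
width: 0.63
gripper_force: 12.0
```

It's standing (6.3 N). I'll release, rise and go to the second plain dish.

Call:
{"op": "drive_tool", "data": {
  "commands": [
    [[0, 0, 0], [0, 0, -0.05], 1],
    [[0, 0, 0], [0, 0, -0.1], 1],
    [[0, 0, 0], [0, 0, -0.1], 1],
    [[0, 0, 0], [0, 0, -0.1], 1],
    [[0, 0, 0], [0, 0, -0.1], 1],
    [[0, 0, 0], [0, 0, -0.1], 1],
    [[0, 0, 0], [0, 0, -2], 1],
    [[0, 0, 0], [0, 0, -5], 1],
    [[0, 0, 0], [0, 0, -8], 1],
    [[0, 0, 0], [-4.9, -14.9, -8], 1],
    [[0, 0, 0], [-4.9, -14.9, -8], 1],
    [[0, 0, 0], [-4.9, -14.9, -8], 1],
    [[0, 0, 0], [-4.9, -14.9, -8], 1],
    [[0, 0, 0], [-4.9, -14.9, -8], 1],
    [[0, 0, 0], [-4.9, -14.9, -4], 1],
    [[0, 0, 0], [-4.9, -14.9, -1.5], 1],
    [[0, 0, 0], [-4.9, -14.9, -1.5], 1],
    [[0, 0, 0], [-4.9, -14.9, -1.5], 1],
    [[0, 0, 0], [-4.9, -14.9, -1.5], 1]
  ]
}}

```text
clock: 9.18
position: [0.4359, 0.044, 0.0381]
ee_rot: [2.223, 2.219, 0.0]
force: [0.8, 0.1, 0.7]
width: 1.0
gripper_force: 0.0
```

```bash
python3 -c "
from h import *
c,i=snap('w5')
g=cv2.GaussianBlur(cv2.cvtColor(i,6),(5,5),0)
print('cam',c['t']@-c['R'])
print(g[150:256:2,257].tolist())
print('row225',g[225,170:345:3].tolist())
for y in(.0687,.0737,.0787): print(y,proj(c,[.4356,y,.014]))"
```

```text
[0.4359 0.044  0.0381] w 1.0 gf 0.0
cam [0.43577057 0.11895883 0.19535798]
[152, 152, 152, 152, 152, 152, 152, 153, 152, 152, 152, 152, 152, 152, 153, 153, 164, 144, 134, 134, 134, 134, 135, 134, 134, 134, 134, 134, 134, 134, 134, 134, 134, 134, 134, 134, 134, 134, 134, 134, 134, 133, 133, 133, 132, 132, 133, 133, 133, 132, 133, 137, 148]
row225 [127, 126, 91, 25, 30, 148, 152, 152, 151, 152, 152, 153, 151, 152, 155, 159, 131, 134, 134, 134, 134, 133, 134, 133, 134, 134, 134, 134, 134, 134, 134, 134, 133, 134, 134, 134, 134, 134, 134, 133, 133, 133, 147, 159, 152, 152, 152, 152, 152, 152, 152, 152, 152, 154, 72, 17, 62, 123, 126]
0.0687 [257.04741788 186.3130269 ]
0.0737 [257.03247459 179.17402049]
0.0787 [257.01730285 171.92587768]
```

View pics/w5.png

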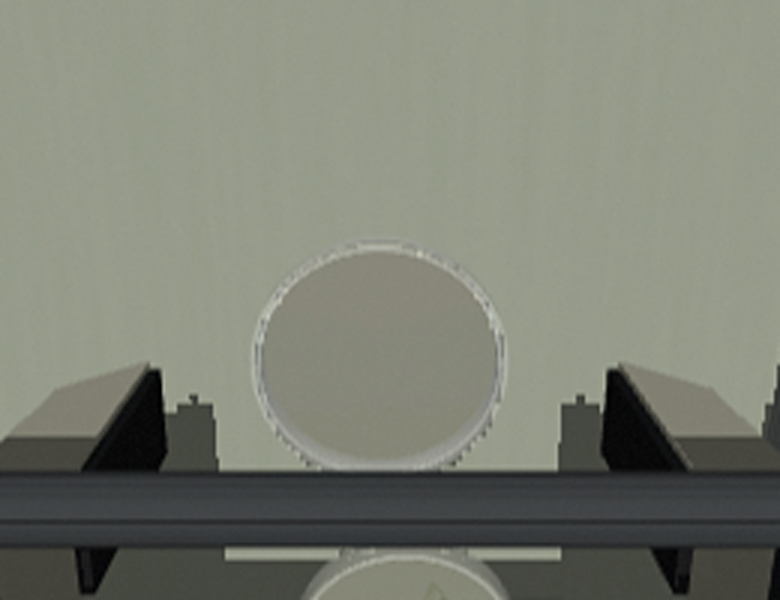

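The plain dish is centred at crop (380,355); its edge at row 240 gives y≈0.042. The plantlets are below it at (405,580). I'll go down and grip.

Call:
{"op": "drive_tool", "data": {
  "commands": [
    [[0, 0, 0], [-0.15, -0.05, 1], 1],
    [[0, 0, 0], [-0.15, -0.05, 2], 1],
    [[0, 0, 0], [-0.15, -0.05, 2.6], 1],
    [[0, 0, 0], [-0.15, -0.05, 3.0], 1],
    [[0, 0, 0], [-0.15, -0.05, 3.05], 1],
    [[0, 0, 0], [-0.15, -0.05, 3.05], 1],
    [[0, 0, 0], [-0.15, -0.05, 3.05], -1],
    [[0, 0, 0], [-0.15, -0.05, 3.05], -1],
    [[0, 0, 0], [-0.15, -0.05, 3.05], -1],
    [[0, 0, 0], [-0.15, -0.05, 3.05], -1],
    [[0, 0, 0], [-0.15, -0.05, 3.05], -1],
    [[0, 0, 0], [-0.15, -0.05, 3.05], -1],
    [[0, 0, 0], [-0.15, -0.05, 3.05], -1],
    [[0, 0, 0], [-0.15, -0.05, 3.05], -1],
    [[0, 0, 0], [-0.15, -0.05, 3.05], -1],
    [[0, 0, 0], [-0.15, -0.05, 3.05], -1]
  ]
}}

```text
clock: 10.57
position: [0.4348, 0.0427, 0.0068]
ee_rot: [-2.223, -2.22, -0.0]
force: [0.2, 0.4, 1.5]
width: 0.633
gripper_force: 12.0
```

Call:
{"op": "drive_tool", "data": {
  "commands": [
    [[0, 0, 0], [0, 0, -1], -1],
    [[0, 0, 0], [0, 0, -2.5], -1],
    [[0, 0, 0], [0, 0, -4.5], -1],
    [[0, 0, 0], [0, 0, -6.5], -1],
    [[0, 0, 0], [0, 0, -8], -1],
    [[0, 0, 0], [-1.5, 2, -8.5], -1],
    [[0, 0, 0], [-3.2, 4, -8.5], -1],
    [[0, 0, 0], [-5, 6, -8.5], -1],
    [[0, 0, 0], [-6.8, 8.2, -8.5], -1],
    [[0, 0, 0], [-8.6, 10.4, -8.5], -1],
    [[0, 0, 0], [-10.4, 12.5, -8.5], -1],
    [[0, 0, 0], [-11.3, 13.6, -8.5], -1],
    [[0, 0, 0], [-11.7, 14.1, -8.5], -1],
    [[0, 0, 0], [-11.7, 14.1, -8.5], -1],
    [[0, 0, 0], [-11.7, 14.1, -8.5], -1],
    [[0, 0, 0], [-11.7, 14.1, -8.5], -1]
  ]
}}

```text
clock: 11.9
position: [0.5745, -0.0733, 0.0915]
ee_rot: [-2.22, -2.22, 0.0]
force: [-0.3, -0.1, -0.0]
width: 0.633
gripper_force: 12.0
```

```bash
python3 -c "
from h import *
snap('w6',(112,512,0,300),2)"
```

```text
[ 0.5745 -0.0733  0.0915] w 0.633 gf 11.999984087742632
```

View pics/w6.png

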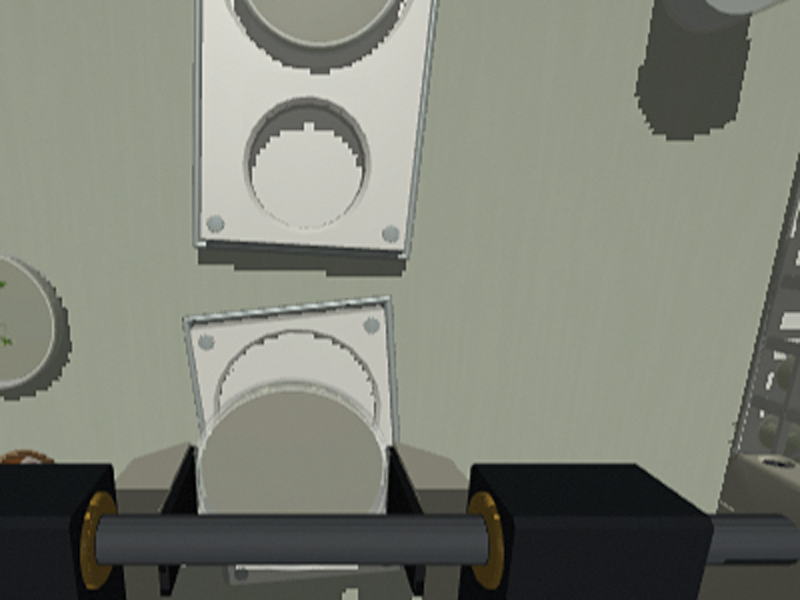

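The short tray's end corners are at (184,319) and (388,297), its recess edge at (296,331) with sides at about (216,392) and (378,392), and the held dish's edge is at (291,382). The long tray's bottle socket is centred at (307,163) with corners at (195,246) and (408,256). Dish one sits in its recess.

```bash
python3 -c "
from h import *
at('w6',[('c1',(184,319),.019),('c2',(388,297),.019),('rectop',(297,331),.02),('recL',(216,392),.02),('recR',(378,392),.02),('dish',(291,382),.098),('sock',(307,163),.02),('sockT',(307,97),.02),('sockB',(307,229),.02),('Lc3',(195,246),.019),('Lc4',(408,256),.019),('plantR',(58,325),.013),('plTop',(5,255),.013),('plBot',(5,391),.013)],(112,0),2)"
```

```text
c1 [ 0.5294 -0.0384]
c2 [ 0.6143 -0.0292]
rectop [ 0.5767 -0.0433]
recL [ 0.5417 -0.0701]
recR [ 0.6118 -0.0701]
dish [ 0.5743 -0.0427]
sock [0.5804 0.0225]
sockT [0.5802 0.0456]
sockB [ 0.5806 -0.002 ]
Lc3 [ 0.5354 -0.0087]
Lc4 [ 0.6216 -0.0126]
plantR [ 0.4737 -0.042 ]
plTop [ 0.4552 -0.0126]
plBot [ 0.4465 -0.0718]
```

Call:
{"op": "drive_tool", "data": {
  "commands": [
    [[0, 0, 0], [-0.5, 0.25, 1], -1],
    [[0, 0, 0], [-0.5, 0.25, 2], -1],
    [[0, 0, 0], [-0.5, 0.25, 3], -1],
    [[0, 0, 0], [-0.5, 0.25, 4], -1],
    [[0, 0, 0], [-0.5, 0.25, 5], -1],
    [[0, 0, 0], [-0.5, 0.25, 5.5], -1],
    [[0, 0, 0], [-0.5, 0.25, 5.8], -1],
    [[0, 0, 0], [-0.5, 0.25, 6.0], -1],
    [[0, 0, 0], [-0.5, 0.25, 6.2], -1],
    [[0, 0, 0], [-0.5, 0.25, 6.2], -1],
    [[0, 0, 0], [-0.5, 0.25, 6.2], -1]
  ]
}}

```text
clock: 12.87
position: [0.5784, -0.0795, 0.03]
ee_rot: [2.222, 2.22, 0.001]
force: [0.1, -0.5, -0.2]
width: 0.631
gripper_force: 12.0
```

```bash
python3 -c "
from h import *
snap('w7')"
```

```text
[ 0.5784 -0.0795  0.03  ] w 0.631 gf 12.00000551660196
```

View pics/w7.png

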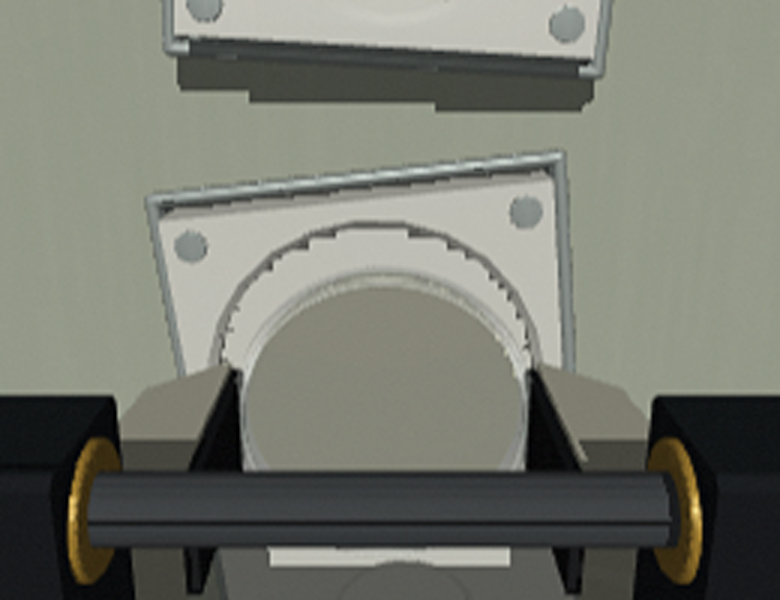

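The dish's edge is at (384,268); the recess edge is at (376,221), with sides at (212,355) and (541,355).

```bash
python3 -c "
from h import *
at('w7',[('rectop',(376,221),.02),('recL',(211,355),.02),('recR',(541,355),.02),('dishtop',(383,268),.037),('dl',(243,410),.035),('dr',(527,410),.035),('c1',(148,199),.019),('c2',(566,152),.019)])"
```

```text
rectop [ 0.5768 -0.0426]
recL [ 0.541  -0.0722]
recR [ 0.6124 -0.0723]
dishtop [ 0.5782 -0.0478]
dl [ 0.55  -0.078]
dr [ 0.6071 -0.0781]
c1 [ 0.5298 -0.0381]
c2 [ 0.6153 -0.0286]
```

Call:
{"op": "drive_tool", "data": {
  "commands": [
    [[0, 0, 0], [0.1, -0.15, 0.1], -1],
    [[0, 0, 0], [0.1, -0.15, 0.25], -1],
    [[0, 0, 0], [0.1, -0.15, 0.4], -1],
    [[0, 0, 0], [0.1, -0.15, 0.5], -1],
    [[0, 0, 0], [0.1, -0.15, 0.6], -1],
    [[0, 0, 0], [0.1, -0.15, 0.68], -1],
    [[0, 0, 0], [0.1, -0.15, 0.74], -1],
    [[0, 0, 0], [0.1, -0.15, 0.78], -1],
    [[0, 0, 0], [0.1, -0.15, 0.82], -1],
    [[0, 0, 0], [0.1, -0.15, 0.82], -1]
  ]
}}

```text
clock: 13.75
position: [0.5766, -0.0785, 0.0218]
ee_rot: [-2.223, -2.22, -0.0]
force: [-0.9, 0.6, 4.0]
width: 0.631
gripper_force: 12.0
```

Call:
{"op": "drive_tool", "data": {
  "commands": [
    [[0, 0, 0], [0, 0, -0.05], 1],
    [[0, 0, 0], [0, 0, -0.1], 1],
    [[0, 0, 0], [0, 0, -0.1], 1],
    [[0, 0, 0], [0, 0, -0.1], 1],
    [[0, 0, 0], [0, 0, -0.1], 1],
    [[0, 0, 0], [0, 0, -0.1], 1],
    [[0, 0, 0], [0, 0, -2], 1],
    [[0, 0, 0], [0, 0, -5], 1],
    [[0, 0, 0], [0, 0, -8], 1],
    [[0, 0, 0], [3.6, -13.4, -8], 1],
    [[0, 0, 0], [3.6, -13.4, -8], 1],
    [[0, 0, 0], [3.6, -13.4, -8], 1],
    [[0, 0, 0], [3.6, -13.4, -8], 1],
    [[0, 0, 0], [3.6, -13.4, -8], 1],
    [[0, 0, 0], [3.6, -13.4, -4], 1],
    [[0, 0, 0], [3.6, -13.4, -1.6], 1],
    [[0, 0, 0], [3.6, -13.4, -1.6], 1],
    [[0, 0, 0], [3.6, -13.4, -1.6], 1],
    [[0, 0, 0], [3.6, -13.4, -1.6], 1]
  ]
}}

```text
clock: 15.33
position: [0.4436, -0.0428, 0.0383]
ee_rot: [2.223, 2.219, 0.0]
force: [0.0, -0.4, -0.0]
width: 0.999
gripper_force: 0.0
```

```bash
python3 -c "
from h import *
c,i=snap('w8')
g=cv2.GaussianBlur(cv2.cvtColor(i,6),(3,3),0)
print(list(zip(range(166,200),g[166:200,257].tolist())))
print('row225',list(zip(range(185,335,2),g[222,185:335:2].tolist())))
for y in(-.016,-.011,-.006): print(y,proj(c,[.4425,y,.014]))"
```

```text
[ 0.4436 -0.0428  0.0383] w 0.999 gf 0.0
[(166, 149), (167, 150), (168, 150), (169, 150), (170, 150), (171, 151), (172, 152), (173, 150), (174, 151), (175, 158), (176, 155), (177, 142), (178, 133), (179, 132), (180, 132), (181, 132), (182, 132), (183, 132), (184, 132), (185, 132), (186, 132), (187, 132), (188, 132), (189, 132), (190, 132), (191, 132), (192, 132), (193, 132), (194, 131), (195, 130), (196, 130), (197, 132), (198, 132), (199, 130)]
row225 [(185, 150), (187, 150), (189, 150), (191, 151), (193, 149), (195, 150), (197, 150), (199, 151), (201, 150), (203, 150), (205, 150), (207, 150), (209, 150), (211, 150), (213, 157), (215, 141), (217, 133), (219, 132), (221, 131), (223, 131), (225, 131), (227, 131), (229, 131), (231, 131), (233, 131), (235, 132), (237, 131), (239, 131), (241, 131), (243, 131), (245, 131), (247, 132), (249, 126), (251, 98), (253, 84), (255, 100), (257, 119), (259, 131), (261, 131), (263, 128), (265, 128), (267, 131), (269, 131), (271, 131), (273, 131), (275, 131), (277, 131), (279, 131), (281, 131), (283, 131), (285, 131), (287, 131), (289, 131), (291, 132), (293, 133), (295, 147), (297, 161), (299, 151), (301, 151), (303, 150), (305, 150), (307, 150), (309, 149), (311, 150), (313, 150), (315, 150), (317, 150), (319, 150), (321, 150), (323, 149), (325, 150), (327, 150), (329, 150), (331, 147), (333, 117)]
-0.016 [255.93387369 183.19143991]
-0.011 [255.90911052 176.01655023]
-0.006 [255.88396783 168.7317006 ]
```

The edge fit puts the plantlet dish centre at about (0.442, -0.041). Now grip.

Call:
{"op": "drive_tool", "data": {
  "commands": [
    [[0, 0, 0], [0.15, -0.15, 1], 1],
    [[0, 0, 0], [0.15, -0.15, 2], 1],
    [[0, 0, 0], [0.15, -0.15, 2.6], 1],
    [[0, 0, 0], [0.15, -0.15, 3.0], 1],
    [[0, 0, 0], [0.15, -0.15, 3.0], 1],
    [[0, 0, 0], [0.15, -0.15, 3.0], 1],
    [[0, 0, 0], [0.15, -0.15, 3.0], -1],
    [[0, 0, 0], [0.15, -0.15, 3.0], -1],
    [[0, 0, 0], [0.15, -0.15, 3.0], -1],
    [[0, 0, 0], [0.15, -0.15, 3.0], -1],
    [[0, 0, 0], [0.15, -0.15, 3.0], -1],
    [[0, 0, 0], [0.15, -0.15, 3.0], -1],
    [[0, 0, 0], [0.15, -0.15, 3.0], -1],
    [[0, 0, 0], [0.15, -0.15, 3.0], -1],
    [[0, 0, 0], [0.15, -0.15, 3.0], -1],
    [[0, 0, 0], [0.15, -0.15, 3.0], -1]
  ]
}}

```text
clock: 16.72
position: [0.4412, -0.0408, 0.0076]
ee_rot: [2.223, 2.22, 0.0]
force: [0.2, 0.2, 2.6]
width: 0.627
gripper_force: 12.0
```

Call:
{"op": "drive_tool", "data": {
  "commands": [
    [[0, 0, 0], [0, 0, -1], -1],
    [[0, 0, 0], [0, 0, -2.5], -1],
    [[0, 0, 0], [0, 0, -4.5], -1],
    [[0, 0, 0], [0, 0, -6.5], -1],
    [[0, 0, 0], [0, 0, -8], -1],
    [[0, 0, 0], [2, 2, -8], -1],
    [[0, 0, 0], [4, 4, -8], -1],
    [[0, 0, 0], [6, 6, -8], -1],
    [[0, 0, 0], [8, 8, -8], -1],
    [[0, 0, 0], [10, 10.2, -8], -1],
    [[0, 0, 0], [11.8, 12.3, -8], -1],
    [[0, 0, 0], [12.9, 13.7, -8], -1],
    [[0, 0, 0], [13.4, 14.3, -8], -1],
    [[0, 0, 0], [13.4, 14.3, -8], -1],
    [[0, 0, 0], [13.4, 14.3, -6], -1],
    [[0, 0, 0], [13.4, 14.3, -5], -1],
    [[0, 0, 0], [13.4, 14.3, -4.5], -1],
    [[0, 0, 0], [13.4, 14.3, -4], -1],
    [[0, 0, 0], [13.4, 14.3, -4], -1],
    [[0, 0, 0], [13.4, 14.3, -4], -1]
  ]
}}

```text
clock: 18.38
position: [0.5842, 0.0926, 0.0477]
ee_rot: [-2.223, -2.22, 0.0]
force: [0.6, -0.4, -0.1]
width: 0.627
gripper_force: 12.0
```

```bash
python3 -c "
from h import *
snap('w9')"
```

```text
[0.5842 0.0926 0.0477] w 0.627 gf 11.988428934896547
```

View pics/w9.png

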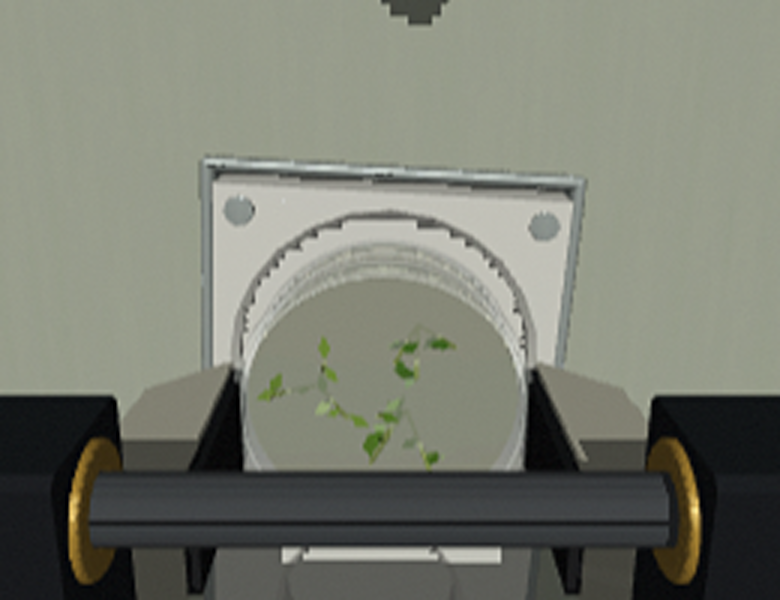

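The plantlets are held at (384,380) with their edge at (384,262). The plain dish's edge below is at (384,240) and the recess edge at (385,211).

```bash
python3 -c "
from h import *
at('w9',[('rectop',(385,211),.02),('Atop',(384,240),.029),('Ptop',(384,262),.054)])"
```

```text
rectop [0.5845 0.1278]
Atop [0.5842 0.1233]
Ptop [0.5842 0.1253]
```

Call:
{"op": "drive_tool", "data": {
  "commands": [
    [[0, 0, 0], [-0.1, 0, 0.3], -1],
    [[0, 0, 0], [-0.1, 0, 0.6], -1],
    [[0, 0, 0], [-0.1, 0, 0.8], -1],
    [[0, 0, 0], [-0.1, 0, 0.95], -1],
    [[0, 0, 0], [-0.1, 0, 1.05], -1],
    [[0, 0, 0], [-0.1, 0, 1.13], -1],
    [[0, 0, 0], [-0.1, 0, 1.2], -1],
    [[0, 0, 0], [-0.1, 0, 1.25], -1],
    [[0, 0, 0], [-0.1, 0, 1.3], -1],
    [[0, 0, 0], [-0.1, 0, 1.33], -1],
    [[0, 0, 0], [-0.1, 0, 1.33], -1]
  ]
}}

```text
clock: 19.35
position: [0.5844, 0.092, 0.0343]
ee_rot: [-2.223, -2.22, -0.0]
force: [-0.2, -0.1, 1.1]
width: 0.629
gripper_force: 12.0
```

Call:
{"op": "drive_tool", "data": {
  "commands": [
    [[0, 0, 0], [0, 0, 0.05], -1],
    [[0, 0, 0], [0, 0, 0.1], -1],
    [[0, 0, 0], [0, 0, 0.1], -1]
  ]
}}

```text
clock: 19.6
position: [0.5845, 0.0919, 0.034]
ee_rot: [-2.223, -2.22, -0.001]
force: [-3.3, 0.2, 8.4]
width: 0.627
gripper_force: 12.1
```

Call:
{"op": "drive_tool", "data": {
  "commands": [
    [[0, 0, 0], [0, 0, -0.1], 1],
    [[0, 0, 0], [0, 0, -0.15], 1],
    [[0, 0, 0], [0, 0, -0.15], 1],
    [[0, 0, 0], [0, 0, -0.15], 1],
    [[0, 0, 0], [0, 0, -0.15], 1],
    [[0, 0, 0], [0, 0, -0.15], 1],
    [[0, 0, 0], [0, 0, -3], 1],
    [[0, 0, 0], [0, 0, -7], 1],
    [[0, 0, 0], [-4, -2, -9.5], 1],
    [[0, 0, 0], [-21, -13.8, -9.5], 1],
    [[0, 0, 0], [-21, -13.8, -9.5], 1],
    [[0, 0, 0], [-21, -13.8, -9.5], 1],
    [[0, 0, 0], [-21, -13.8, -9.5], 1],
    [[0, 0, 0], [-21, -13.8, -9.5], 1],
    [[0, 0, 0], [-21, -13.8, -9.5], 1],
    [[0, 0, 0], [-21, -13.8, -9.5], 1],
    [[0, 0, 0], [-21, -13.8, -9.5], 1],
    [[0, 0, 0], [-21, -13.8, -9.5], 1],
    [[0, 0, 0], [-21, -13.8, -9.5], 1]
  ]
}}

```text
clock: 21.18
position: [0.447, -0.1166, 0.1281]
ee_rot: [-2.22, -2.223, -0.0]
force: [-0.2, 0.1, 0.5]
width: 1.001
gripper_force: 0.0
```

```bash
python3 -c "
from h import *
snap('w10',(130,390,0,200+100),2)"
```

```text
[ 0.447  -0.1166  0.1281] w 1.001 gf 0.0
```

View pics/w10.png

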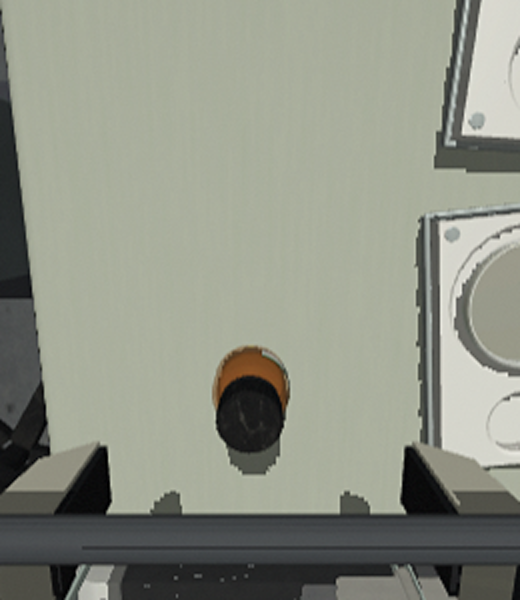

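The bottle's black cap is centred at (250,414) with the amber body behind it at (251,380). Both stand upright, and this is the only amber bottle in reach.

```bash
python3 -c "
from h import *
at('w10',[('cap',(250,414),.067),('bodytop',(251,346),.028)],(130,0),2)"
```

```text
cap [ 0.4447 -0.1199]
bodytop [ 0.4448 -0.0996]
```

Call:
{"op": "drive_tool", "data": {
  "commands": [
    [[0, 0, 0], [-0.3, -0.2, 0], 1],
    [[0, 0, 0], [-0.3, -0.2, 3], 1],
    [[0, 0, 0], [-0.3, -0.2, 6], 1],
    [[0, 0, 0], [-0.3, -0.2, 8], 1],
    [[0, 0, 0], [-0.3, -0.2, 9.5], 1],
    [[0, 0, 0], [-0.3, -0.2, 10.5], 1],
    [[0, 0, 0], [-0.3, -0.2, 11], 1],
    [[0, 0, 0], [-0.3, -0.2, 11], 1],
    [[0, 0, 0], [-0.3, -0.2, 11], -1],
    [[0, 0, 0], [-0.3, -0.2, 11], -1],
    [[0, 0, 0], [-0.3, -0.2, 11], -1],
    [[0, 0, 0], [-0.3, -0.2, 11], -1],
    [[0, 0, 0], [-0.3, -0.2, 11], -1],
    [[0, 0, 0], [-0.3, -0.2, 11], -1],
    [[0, 0, 0], [-0.3, -0.2, 11], -1],
    [[0, 0, 0], [-0.3, -0.2, 11], -1],
    [[0, 0, 0], [-0.3, -0.2, 11], -1],
    [[0, 0, 0], [-0.3, -0.2, 11], -1],
    [[0, 0, 0], [-0.3, -0.2, 11], -1],
    [[0, 0, 0], [-0.3, -0.2, 11], -1]
  ],
  "newtons": 15
}}

```text
clock: 22.9
position: [0.4442, -0.1209, 0.0182]
ee_rot: [2.223, 2.22, 0.0]
force: [0.2, 0.2, 2.2]
width: 0.404
gripper_force: 15.0
```

Call:
{"op": "drive_tool", "data": {
  "commands": [
    [[0, 0, 0], [0, 0, -1], -1],
    [[0, 0, 0], [0, 0, -2.5], -1],
    [[0, 0, 0], [0, 0, -4.5], -1],
    [[0, 0, 0], [0, 0, -6.5], -1],
    [[0, 0, 0], [0, 0, -7.5], -1],
    [[0, 0, 0], [1.5, 1.5, -7.5], -1],
    [[0, 0, 0], [3.5, 3.3, -7.5], -1],
    [[0, 0, 0], [5.5, 5.2, -7.5], -1],
    [[0, 0, 0], [7.5, 7.1, -7.5], -1],
    [[0, 0, 0], [9.5, 9, -7.5], -1],
    [[0, 0, 0], [11.5, 11, -7.5], -1],
    [[0, 0, 0], [13, 12.5, -7.5], -1],
    [[0, 0, 0], [14, 13.3, -7.5], -1],
    [[0, 0, 0], [14.3, 13.6, -7.5], -1],
    [[0, 0, 0], [14.3, 13.6, -7.5], -1],
    [[0, 0, 0], [14.3, 13.6, -6], -1],
    [[0, 0, 0], [14.3, 13.6, -4.5], -1],
    [[0, 0, 0], [14.3, 13.6, -3], -1],
    [[0, 0, 0], [14.3, 13.6, -3], -1],
    [[0, 0, 0], [14.3, 13.6, -3], -1]
  ]
}}

```text
clock: 24.57
position: [0.5788, 0.0204, 0.048]
ee_rot: [-2.224, -2.217, 0.003]
force: [0.3, -0.4, -0.2]
width: 0.402
gripper_force: 15.0
```

```bash
python3 -c "
from h import *
snap('w11')"
```

```text
[0.5788 0.0204 0.048 ] w 0.402 gf 14.999976204126142
```

View pics/w11.png

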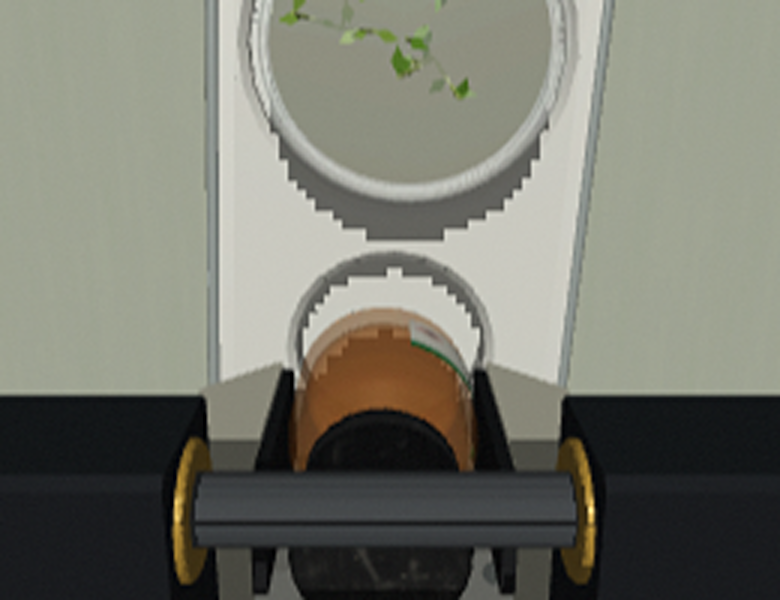

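The stack is fine, with the plantlets at (410,60). The socket's upper edge is at (390,252) with sides at (288,340) and (492,340), and the bottle body's edge is at (384,308).

```bash
python3 -c "
from h import *
at('w11',[('sockT',(390,252),.02),('l',(288,342),.02),('r',(492,342),.02),('bot@base',(384,308),.03),('bot@60',(384,308),.06)])"
```

```text
sockT [0.5803 0.0459]
l [0.5559 0.0237]
r [0.6046 0.0236]
bot@base [0.5788 0.0356]
bot@60 [0.5789 0.0459]
```

Call:
{"op": "drive_tool", "data": {
  "commands": [
    [[0, 0, 0], [0.2, 0.15, 0], -1],
    [[0, 0, 0], [0.2, 0.15, 0.3], -1],
    [[0, 0, 0], [0.2, 0.15, 0.6], -1],
    [[0, 0, 0], [0.2, 0.15, 0.9], -1],
    [[0, 0, 0], [0.2, 0.15, 1.2], -1],
    [[0, 0, 0], [0.2, 0.15, 1.4], -1],
    [[0, 0, 0], [0.2, 0.15, 1.4], -1]
  ]
}}

```text
clock: 25.2
position: [0.5814, 0.0239, 0.0336]
ee_rot: [-2.222, -2.22, 0.001]
force: [0.8, -0.4, -1.0]
width: 0.404
gripper_force: 15.0
```

Call:
{"op": "drive_tool", "data": {
  "commands": [
    [[0, 0, 0], [-0.05, -0.1, 0.2], -1],
    [[0, 0, 0], [-0.05, -0.1, 0.4], -1],
    [[0, 0, 0], [-0.05, -0.1, 0.5], -1],
    [[0, 0, 0], [-0.05, -0.1, 0.6], -1],
    [[0, 0, 0], [-0.05, -0.1, 0.66], -1],
    [[0, 0, 0], [-0.05, -0.1, 0.72], -1],
    [[0, 0, 0], [-0.05, -0.1, 0.77], -1],
    [[0, 0, 0], [-0.05, -0.1, 0.77], -1]
  ]
}}

```text
clock: 25.87
position: [0.5807, 0.0235, 0.0265]
ee_rot: [-2.223, -2.22, -0.0]
force: [0.8, 0.8, -1.3]
width: 0.404
gripper_force: 15.0
```

Call:
{"op": "drive_tool", "data": {
  "commands": [
    [[0, 0, 0], [0, 0, 0.05], -1],
    [[0, 0, 0], [0, 0, 0.1], -1],
    [[0, 0, 0], [0, 0, 0.1], -1]
  ]
}}

```text
clock: 26.12
position: [0.5809, 0.0235, 0.0262]
ee_rot: [-2.223, -2.22, -0.001]
force: [-2.0, -0.1, 7.1]
width: 0.404
gripper_force: 15.0
```

Call:
{"op": "drive_tool", "data": {
  "commands": [
    [[0, 0, 0], [0, 0, -0.1], 1],
    [[0, 0, 0], [0, 0, -0.15], 1],
    [[0, 0, 0], [0, 0, -0.15], 1],
    [[0, 0, 0], [0, 0, -0.15], 1],
    [[0, 0, 0], [0, 0, -0.15], 1],
    [[0, 0, 0], [0, 0, -0.15], 1],
    [[0, 0, 0], [0, 0, -0.15], 1],
    [[0, 0, 0], [0, 0, -3], 1],
    [[0, 0, 0], [0, 0, -7], 1],
    [[0, 0, 0], [0, 0, -10.5], 1],
    [[0, 0, 0], [16, -14.3, -10.5], 1],
    [[0, 0, 0], [16, -14.3, -10.5], 1],
    [[0, 0, 0], [16, -14.3, -10.5], 1],
    [[0, 0, 0], [16, -14.3, -10.5], 1],
    [[0, 0, 0], [16, -14.3, -10.5], 1],
    [[0, 0, 0], [16, -14.3, -10.5], 1],
    [[0, 0, 0], [17.5, -14.3, -10.5], 1],
    [[0, 0, 0], [17.5, -14.3, -10.5], 1],
    [[0, 0, 0], [17.5, -14.3, -10.5], 1],
    [[0, 0, 0], [17.5, -14.3, -10.5], 1]
  ]
}}

```text
clock: 27.78
position: [0.4384, 0.1976, 0.1305]
ee_rot: [2.223, 2.219, -0.0]
force: [0.8, -0.9, -0.0]
width: 0.998
gripper_force: 0.0
```

```bash
python3 -c "
from h import *
snap('w12',(112,400,0,290),2)"
```

```text
[0.4384 0.1976 0.1305] w 0.998 gf 0.0
```

View pics/w12.png

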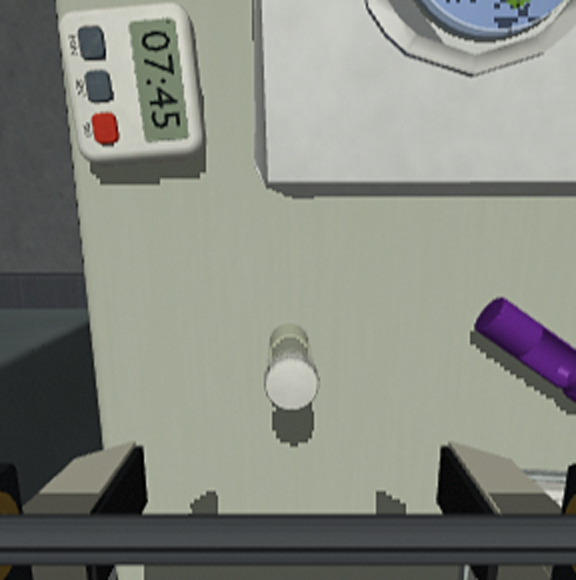

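The vial's white cap is centred at (292,382), with its clear body behind it at (289,345). It is standing, and it isn't the purple one at (525,345). The microscope is only a low slab here.

```bash
python3 -c "
from h import *
at('w12',[('cap',(292,382),.071),('baseedge',(289,325),.0),('slab',(265,187),.03)],(112,0),2)"
```

```text
cap [0.4386 0.2086]
baseedge [0.4371 0.219 ]
slab [0.4269 0.286 ]
```

Call:
{"op": "drive_tool", "data": {
  "commands": [
    [[0, 0, 0], [1.1, 0, 0], 1],
    [[0, 0, 0], [1.1, 0, 2], 1],
    [[0, 0, 0], [1.1, 0, 5], 1],
    [[0, 0, 0], [1.1, 0, 7.5], 1],
    [[0, 0, 0], [1.1, 0, 9.5], 1],
    [[0, 0, 0], [1.1, 0, 10.5], 1],
    [[0, 0, 0], [1.1, 0, 10.6], 1],
    [[0, 0, 0], [1.1, 0, 10.6], -1],
    [[0, 0, 0], [1.1, 0, 10.6], -1],
    [[0, 0, 0], [1.1, 0, 10.6], -1],
    [[0, 0, 0], [1.1, 0, 10.6], -1],
    [[0, 0, 0], [1.1, 0, 10.6], -1],
    [[0, 0, 0], [1.1, 0, 10.6], -1],
    [[0, 0, 0], [1.1, 0, 10.6], -1],
    [[0, 0, 0], [1.1, 0, 10.6], -1],
    [[0, 0, 0], [1.1, 0, 10.6], -1],
    [[0, 0, 0], [1.1, 0, 10.6], -1],
    [[0, 0, 0], [1.1, 0, 10.6], -1],
    [[0, 0, 0], [1.1, 0, 10.6], -1],
    [[0, 0, 0], [1.1, 0, 10.6], -1]
  ],
  "newtons": 10
}}

```text
clock: 29.5
position: [0.438, 0.2096, 0.0245]
ee_rot: [-2.223, -2.22, 0.0]
force: [-0.9, -0.2, 1.0]
width: 0.236
gripper_force: 10.0
```

Call:
{"op": "drive_tool", "data": {
  "commands": [
    [[0, 0, 0], [0, 0, -0.5], -1],
    [[0, 0, 0], [0, 0, -2], -1],
    [[0, 0, 0], [0, 0, -4.5], -1],
    [[0, 0, 0], [0, 0, -7], -1],
    [[0, 0, 0], [0, 0, -9.5], -1],
    [[0, 0, 0], [-1, 0.5, -10.5], -1],
    [[0, 0, 0], [-3.5, 1.5, -10.5], -1],
    [[0, 0, 0], [-6.5, 2.7, -10.5], -1],
    [[0, 0, 0], [-9.5, 4, -10.5], -1],
    [[0, 0, 0], [-12.5, 5.2, -10.5], -1],
    [[0, 0, 0], [-15.5, 6.5, -10.5], -1],
    [[0, 0, 0], [-18.5, 7.7, -10.5], -1],
    [[0, 0, 0], [-21.5, 9, -10.5], -1],
    [[0, 0, 0], [-24.5, 10.2, -10.5], -1],
    [[0, 0, 0], [-27.5, 11.5, -10.5], -1],
    [[0, 0, 0], [-30.5, 12.7, -10.5], -1],
    [[0, 0, 0], [-32.8, 13.7, -10.5], -1],
    [[0, 0, 0], [-34.4, 14.3, -10.5], -1],
    [[0, 0, 0], [-35, 14.6, -10.5], -1],
    [[0, 0, 0], [-35, 14.6, -10.5], -1]
  ]
}}

```text
clock: 31.17
position: [0.5834, -0.1428, 0.1293]
ee_rot: [2.226, 2.217, -0.001]
force: [0.3, -0.8, -0.3]
width: 0.236
gripper_force: 10.0
```

Call:
{"op": "drive_tool", "data": {
  "commands": [
    [[0, 0, 0], [0, 0, 0], -1],
    [[0, 0, 0], [0, 0, 2], -1],
    [[0, 0, 0], [0, 0, 4], -1],
    [[0, 0, 0], [0, 0, 6], -1],
    [[0, 0, 0], [0, 0, 7], -1],
    [[0, 0, 0], [0, 0, 7.5], -1],
    [[0, 0, 0], [0, 0, 7.5], -1],
    [[0, 0, 0], [0, 0, 7.5], -1]
  ]
}}

```text
clock: 31.83
position: [0.5839, -0.1401, 0.0551]
ee_rot: [2.222, 2.221, 0.001]
force: [0.2, 0.1, 0.3]
width: 0.233
gripper_force: 10.0
```

```bash
python3 -c "
from h import *
c,i=snap('w13')
g=cv2.GaussianBlur(cv2.cvtColor(i,6),(3,3),0)
u,v=proj(c,[.584,-.124,.02]);print('exp sock top',u,v,'sides y-.135',proj(c,[.568,-.14,.02]),proj(c,[.6,-.14,.02]))
for col in(248,256,264): print(col,list(zip(range(170,242,2),g[170:242:2,col].tolist())))
for r in(int(v)+6,int(v)+14): print(r,list(zip(range(215,300,2),g[r,215:300:2].tolist())))"
```

```text
[ 0.5839 -0.1401  0.0551] w 0.233 gf 9.995281127194175
exp sock top 257.7343612928417 193.68253574385773 sides y-.135 [236.22363577 214.27461396] [279.24964219 214.23676981]
248 [(170, 130), (172, 139), (174, 161), (176, 152), (178, 106), (180, 86), (182, 87), (184, 145), (186, 189), (188, 188), (190, 188), (192, 188), (194, 175), (196, 117), (198, 92), (200, 103), (202, 183), (204, 189), (206, 186), (208, 155), (210, 127), (212, 130), (214, 130), (216, 130), (218, 130), (220, 130), (222, 131), (224, 141), (226, 126), (228, 107), (230, 107), (232, 108), (234, 108), (236, 108), (238, 109), (240, 109)]
256 [(170, 132), (172, 149), (174, 163), (176, 133), (178, 89), (180, 102), (182, 188), (184, 188), (186, 188), (188, 188), (190, 188), (192, 185), (194, 131), (196, 91), (198, 145), (200, 189), (202, 188), (204, 183), (206, 152), (208, 138), (210, 139), (212, 140), (214, 139), (216, 139), (218, 139), (220, 141), (222, 154), (224, 134), (226, 110), (228, 111), (230, 111), (232, 111), (234, 112), (236, 111), (238, 111), (240, 111)]
264 [(170, 156), (172, 157), (174, 121), (176, 86), (178,
[... 711 characters left out ...]
 (271, 125), (273, 167), (275, 188), (277, 188), (279, 188), (281, 188), (283, 187), (285, 188), (287, 188), (289, 188), (291, 188), (293, 188), (295, 188), (297, 188), (299, 188)]
207 [(215, 187), (217, 188), (219, 188), (221, 188), (223, 188), (225, 187), (227, 188), (229, 188), (231, 187), (233, 187), (235, 151), (237, 110), (239, 159), (241, 183), (243, 189), (245, 188), (247, 182), (249, 169), (251, 150), (253, 144), (255, 141), (257, 141), (259, 142), (261, 145), (263, 157), (265, 179), (267, 187), (269, 188), (271, 188), (273, 161), (275, 95), (277, 132), (279, 171), (281, 188), (283, 188), (285, 188), (287, 188), (289, 188), (291, 188), (293, 188), (295, 188), (297, 188), (299, 188)]
```

The socket lies where expected (within 1 mm). Now I'll lower the vial.

Call:
{"op": "drive_tool", "data": {
  "commands": [
    [[0, 0, 0], [0, 0, 0.5], -1],
    [[0, 0, 0], [0, 0, 1.0], -1],
    [[0, 0, 0], [0, 0, 1.3], -1],
    [[0, 0, 0], [0, 0, 1.6], -1],
    [[0, 0, 0], [0, 0, 1.8], -1],
    [[0, 0, 0], [0, 0, 1.95], -1],
    [[0, 0, 0], [0, 0, 2.05], -1],
    [[0, 0, 0], [0, 0, 2.15], -1],
    [[0, 0, 0], [0, 0, 2.2], -1],
    [[0, 0, 0], [0, 0, 2.25], -1],
    [[0, 0, 0], [0, 0, 2.25], -1]
  ]
}}

```text
clock: 32.8
position: [0.5837, -0.1406, 0.0324]
ee_rot: [2.223, 2.22, 0.001]
force: [-1.1, 0.2, 4.3]
width: 0.234
gripper_force: 10.0
```

Call:
{"op": "drive_tool", "data": {
  "commands": [
    [[0, 0, 0], [0, 0, -0.05], -0.3],
    [[0, 0, 0], [0, 0, -0.05], 0],
    [[0, 0, 0], [0, 0, -0.05], 0.5],
    [[0, 0, 0], [0, 0, -0.05], 1],
    [[0, 0, 0], [0, 0, -0.05], 1],
    [[0, 0, 0], [0, 0, -0.05], 1],
    [[0, 0, 0], [0, 0, -0.05], 1],
    [[0, 0, 0], [0, 0, -0.05], 1],
    [[0, 0, 0], [0, 0, -3], 1],
    [[0, 0, 0], [0, 0, -6], 1],
    [[0, 0, 0], [0, 0, -9], 1],
    [[0, 0, 0], [0, 0, -13], 1],
    [[0, 0, 0], [0, 0, -17], 1],
    [[0, 0, 0], [0, 0, -21], 1],
    [[0, 0, 0], [0, 0, -21], 1],
    [[0, 0, 0], [0, 0, -21], 1],
    [[0, 0, 0], [0, 0, -21], 1],
    [[0, 0, 0], [0, 0, -21], 1]
  ]
}}

```text
clock: 34.3
position: [0.5828, -0.1401, 0.2407]
ee_rot: [-2.221, -2.219, 0.002]
force: [-1.0, -0.7, 0.7]
width: 0.996
gripper_force: 0.0
```

```bash
python3 -c "
from h import *
c,i=snap('w14',(0,512,0,384),1)
h=cv2.cvtColor(i,cv2.COLOR_BGR2HSV)
def check(n,X,r,m=None):
    u,v=proj(c,X);print(n,'exp px',round(u),round(v),end=' ')
    if 5<u<507 and 5<v<379:
        u,v=int(u),int(v);print('hsv',h[v-2:v+3,u-2:u+3].reshape(-1,3).mean(0).round())
    else: print()
check('vialcap',[.5838,-.1405,.080],0)
check('bottlecap',[.5806,.0233,.076],0)
check('plant',[.5843,.0925,.04],0)
check('dishB',[.5767,-.0776,.029],0)
d=cv2.inRange(h,(0,0,0),(180,255,60));
u,v=map(int,proj(c,[.5806,.0233,.076]));n,l,s,ce=cv2.connectedComponentsWithStats(d[v-40:v+40,u-40:u+40])
for k in range(1,n):
    if s[k,4]>60: print('dark',s[k],ray(c,ce[k]+[u-40,v-40],.076).round(4))
gm=cv2.GaussianBlur(cv2.cvtColor(i,6),(3,3),0)
for X,mm,z in([.5767,-.0776],.031,.029),([.5843,.0925],.031,.041),([.5838,-.1405],.0115,.08):
    u,v=proj(c,X+[z]);R=np.linalg.norm(proj(c,[X[0]+mm,X[1],z])-[u,v]);a,b=int(u),int(v);q=int(R*1.5)
    if a-q<0 or b-q<0: print('oob');continue
    roi=gm[b-q:b+q,a-q:a+q]
    ci=cv2.HoughCircles(roi,cv2.HOUGH_GRADIENT,1,20,param1=60,param2=10,minRadius=int(R*.88),maxRadius=int(R*1.08)+1)
    print(R, None if ci is None else [(ray(c,p[:2]+[a-q,b-q],z).round(4),p[2]) for p in ci[0][:3]])
print(proj(c,[.5838,-.1405,.08]))
"
```

```text
bash:  1452 Segmentation fault         python3 -c "
from h import *
c,i=snap('w14',(0,512,0,384),1)
h=cv2.cvtColor(i,cv2.COLOR_BGR2HSV)
def check(n,X,r,m=None):
    u,v=proj(c,X);print(n,'exp px',round(u),round(v),end=' ')
    if 5<u<507 and 5<v<379:
        u,v=int(u),int(v);print('hsv',h[v-2:v+3,u-2:u+3].reshape(-1,3).mean(0).round())
    else: print()
check('vialcap',[.5838,-.1405,.080],0)
check('bottlecap',[.5806,.0233,.076],0)
check('plant',[.5843,.0925,.04],0)
check('dishB',[.5767,-.0776,.029],0)
d=cv2.inRange(h,(0,0,0),(180,255,60));
u,v=map(int,proj(c,[.5806,.0233,.076]));n,l,s,ce=cv2.connectedComponentsWithStats(d[v-40:v+40,u-40:u+40])
for k in range(1,n):
    if s[k,4]>60: print('dark',s[k],ray(c,ce[k]+[u-40,v-40],.076).round(4))
gm=cv2.GaussianBlur(cv2.cvtColor(i,6),(3,3),0)
for X,mm,z in([.5767,-.0776],.031,.029),([.5843,.0925],.031,.041),([.5838,-.1405],.0115,.08):
    u,v=proj(c,X+[z]);R=np.linalg.norm(proj(c,[X[0]+mm,X[1],z])-[u,v]);a,b=int(u),int(v);q=int(R*1.5)
    if a-q<0 or b-q<0: print('oob');continue
    roi=gm[b-q:b+q,a-q:a+q]
    ci=cv2.HoughCircles(roi,cv2.HOUGH_GRADIENT,1,20,param1=60,param2=10,minRadius=int(R*.88),maxRadius=int(R*1.08)+1)
    print(R, None if ci is None else [(ray(c,p[:2]+[a-q,b-q],z).round(4),p[2]) for p in ci[0][:3]])
print(proj(c,[.5838,-.1405,.08]))
"
```

```bash
ls w14*; python3 - <<'E'
from h import *
import os
if os.path.exists("w14_raw.png"):
    c=dict(np.load("w14.npz"));i=cv2.imread("w14_raw.png")
else: c,i=snap("w14")
h=cv2.cvtColor(i,cv2.COLOR_BGR2HSV)
def blob(n,lo,hi,X,q):
    u,v=map(int,proj(c,X));v0,u0=max(v-q,0),max(u-q,0)
    roi=np.ascontiguousarray(h[v0:v+q,u0:u+q]);m=cv2.inRange(roi,lo,hi)
    k,l,s,ce=cv2.connectedComponentsWithStats(m)
    print(n,(u,v),"hsv",h[v,u],[(s[j].tolist(),ray(c,ce[j]+[u0,v0],X[2])[:2].round(4).tolist()) for j in range(1,k) if s[j,4]>60],flush=True)
blob("cap",(0,0,0),(180,255,60),[.5806,.0233,.076],30)
blob("dishB medium",(0,0,100),(180,255,145),[.5767,-.0776,.027],32)
blob("plantlet medium",(0,0,100),(180,255,145),[.5843,.0925,.038],38)
blob("vialcap",(0,0,195),(180,25,255),[.5838,-.1405,.08],18)
E
```

```text
w14.npz
w14_raw.png
cap (255, 19) hsv [ 0  0 27] [([17, 9, 29, 35, 759], [0.5807, 0.0177])]
dishB medium (253, 119) hsv [ 35  24 141] [([11, 12, 43, 44, 1448], [0.5767, -0.0794]), ([0, 25, 6, 39, 78], [0.5367, -0.0958]), ([10, 33, 46, 26, 87], [0.5791, -0.1004])]
plantlet medium (259, -41) hsv [100  31  25] [([21, 0, 35, 11, 81], [0.5841, 0.0482]), ([68, 21, 5, 28, 63], [0.6215, 0.0176]), ([0, 23, 3, 42, 66], [0.5403, 0.0072]), ([18, 31, 33, 21, 213], [0.5809, 0.0088]), ([24, 55, 24, 7, 74], [0.5818, -0.0078]), ([61, 82, 10, 97, 228], [0.6194, -0.0898]), ([11, 99, 43, 44, 1448], [0.5769, -0.079]), ([0, 112, 11, 76, 164], [0.5404, -0.1181]), ([10, 120, 46, 26, 87], [0.5792, -0.0994]), ([26, 155, 23, 32, 223], [0.5823, -0.1363]), ([0, 221, 76, 1, 76], [0.5837, -0.2152]), ([0, 223, 16, 17, 264], [0.5408, -0.2302]), ([24, 309, 52, 5, 260], [0.6023, -0.3659]), ([0, 347, 76, 34, 2579], [0.5836, -0.4703])]
vialcap (258, 175) hsv [ 30  14 187] [([0, 0, 11, 27, 196], [0.5661, -0.1341]), ([28, 0, 8, 24, 127], [0.5999, -0.1317])]
```

```bash
python3 -c "
from cell import job
print(job.sign_off())"
```

```text
the job is handed in; nothing more can be done
None
```

Both kits are made up and the job was handed in at about 34 s on the robot's clock; the sign-off gave no verdict, and after release the vial was not confirmed on camera (I felt it stand at 4.3 N).

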